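# Fit the cover on the sprung specimen clamp and hold it pressed

## Task

Take the grey cover plate by its black grip and lay it level on the steel locating pin of the blue specimen clamp with its hidden hole still short of the pin, then slide it along over the pin until it drops on. Press the seated cover down, without forcing it, until the clamp's sprung table has sunk to its stop, and finish like that: still gripping the cover and keeping it pressed down. Leave the weights, the jar and the bottle where they stand.

Things in the scene. Friction and masses are not known exactly. Their poses are not given: they have to be found in the camera images.
- cover: Loose grey plate, 100 (x) x 80 (y) x 16 mm, 0.25-0.5 kg, flat on the worktop. Origin: centre of its underside, z up. A black bar grip stands in the middle of its top: 56 mm long (x), 16 thick (y), 16 to 56 mm above the underside; pinch it across y from above. In the middle of the underside: a blind hole, 16 mm across, 13 deep, chamfered, unseen from above. Same after half a turn.
- jig: Blue specimen clamp, fixed. Base 176 (x) x 116 (y) x 12 mm; origin: centre of its underside; x points away from the robot within 0.35 rad. Above it a bright sprung table, 160 x 100 x 12 mm, with a steel pin 12 mm across, 10 mm high (1.5 mm chamfer), set in a dark slot along x: its y is 0, its x from -10 to +10 mm, new each run and not reported. Feel for it by sliding the cover along x.
- jig_seat (a point): Centre of the sprung table's top face, 36 mm above the worktop when up; axes as the clamp's. A level cover lying on the pin's tip has its underside 10 mm above the table; with the pin in the hole it drops these 10 mm, flat on the table. The pin rides up and down with the table.
- jig_table (a joint): How far the sprung table is pressed down, m: 0 up (start), 0.010 on its stop. It starts to sink at about 7 N and takes 1.2 N more per mm, 19 N at the stop, cover's weight included. It sinks too when the cover is pressed on the pin's tip, and springs back up when the pin enters the hole.
- weight_500: Bystander: bright metal knob weight, 38 mm in diameter, 58 mm high, loose; origin: centre of its underside.
- weight_200: Bystander: bright metal knob weight, 29 mm in diameter, 44 mm high, loose; origin: centre of its underside.
- weight_100: Bystander: bright metal knob weight, 23 mm in diameter, 34 mm high, loose; origin: centre of its underside.
- sample_jar: Bystander: white jar with a green lid, 64 mm in diameter, 71 mm high, loose; origin: centre of its underside.
- buffer_2: Bystander: small white reagent bottle with a yellow label and yellow cap, 52 mm in diameter, 105 mm high, loose; origin: centre of its underside.
There are look-alikes about, which are no part of the job. Leave any red look-alike of the cover alone.

How it is judged:
By the outcome, as a careful person would: the job done as asked, in the order asked, and still so for the second after the job is handed in, while the arm keeps its last pose, push and grip.
It also fails if it takes over 40 s, if anything falls off the work surface, if the arm or the gripper's body presses on something with over 40 N, if the wrist force passes 120 N, or if a joint passes its speed limit or range.

## Robot

A 7-joint arm with a two-finger parallel gripper is mounted at the origin on a cart in front of the work surface, level with it; the furniture and walls round the work are solid. World frame = base frame: x ahead of the robot, y to its left, z up, the work surface at z = 0. Lengths are in m, angles in degrees, forces in N, time in s.
With the tool pointing down it reaches from about 0.425 to 0.875 m from the base axis. Payload 4.7 kg.
Tool frame: the origin (TCP) lies between the finger pads; the fingertips stand 8 mm ahead of it and the grasp point (between the pads) lies 11 mm behind it (env.tip_extent is the distance from the TCP to the fingertips, in m); z points along the fingers, y is the line along which they close (so a half turn about z gives the same grasp; the last joint's range is limited). The gripper opens to 87 mm and grips with 3 to 60 N. Pads are 19 mm wide; open, the fingers measure 117 mm over their backs; the gripper's body (75 mm by 190 mm) begins 51 mm behind the grasp point.
Start: joints at [-70.067, 18.392, -4.016, 83.108, 1.295, 78.541, -3.26], TCP at [0.213, 0.614, 0.231] pointing down, gripper open.
Joint ranges: [-163.93, 163.93], [-17.29, 119.83], [-79.2, 71.16], [3.27, 140.29], [-89.18, 269.18], [5.43, 117.66], [-154.24, 154.24]. Speed limits (degrees/s): [147.25, 147.25, 180, 180, 180, 180, 180].

## Interface

Orientations are given as [roll, pitch, yaw] about the fixed x, y, z axes, in that order (R = Rz(yaw) Ry(pitch) Rx(roll)).
In Python, from cell import sensors, vision, workorder, env gives the robot as it stands.
- The arm moves only by the tool drive_tool, never from a script. Its argument "moves" is a list of rows, each an object of numbers: "x", "y", "z": the shift along the tool's x, y, z in mm; "rx", "ry", "rz": the turn, a rotation vector about the tool's x, y, z in rad; "fingers": the closure, from -1 (fully open) to 1 (shut). In form: [{"x": .., "y": .., "z": .., "rx": .., "ry": .., "rz": .., "fingers": ..}, ...]. A call has 1 to 20 rows; each row is the pose to reach, as a shift and turn from the pose commanded when the call began, along the tool's axes at that moment; what a row does not reach only later rows make up. A row lasts 1/8 s, in which the tool goes at most 62.5 mm and 10.7 degrees, less where a joint would pass 70% of its speed; a pose out of reach is approached as far as the arm can. A call with a gripper value outside its range is refused whole. The fingers move at their own pace and stop on an object; "force" is the grip in N (left out, the last holds). Time passes only in rows, so rows that repeat a pose let the fingers close. It gives the time, the measured TCP pose, the force, the opening and the grip force at its end, in the units of the state.
- sensors.get_obs(): the state, without advancing time (a new reading comes with each control period).
- vision.read_camera(name): name is "scene" or "top" or "wrist"; returns a dict with "image" (480x640x3 uint8, red, green, blue), "fx", "fy", "cx", "cy" (pixels), "R" (3x3) and "t" (3): a world point X has camera coordinates R X + t. Camera axes: x right, y down, z forward; pixel columns grow to the right and rows downward; lengths in m; the calibration is good to about 2 mm. A picture is of the moment at which its call begins. There is no depth.
- workorder.sign_off(): hands the job in; it is judged then, once.
The state is a dict: "time_s": time; "qpos": joint angles; "joint_velocities": joint speeds; "effort": joint torques, N m; "tool_pos": TCP position; "tool_rot": TCP orientation; "force": force on the tool from outside, world axes, zero at the start; "wrist_torque": the same for the moment, N m; "grip_width": finger opening in m; "grasp_force": force on a finger pad.
Only numpy, scipy, OpenCV 4.12 (cv2) and the standard library are available. Lean on these libraries where they do the work, as an engineer would, in place of code of your own. Each camera call takes 0.05 s, during which the arm holds its last target. There are 200 camera calls.

## Working session

There is one attempt and no reset: what is moved stays moved. The work goes in short steps, Python scripts to look and compute and a tool call to move; the robot and the scene stay as the last step left them, time stands still between calls to the robot, and variables do not carry over. Pictures are saved under pics/ and viewed, at most 10 in all, crops included, and the job is handed in when it is done.

Besides the shell and the picture viewer there is one more tool, called after ">>>" as a command line: name --argument value ..., lists and objects as JSON in quotes. drive_tool: Moves the arm, as the interface text tells. Its arguments: {"type":"object","properties":{"moves":{"type":"array"},"force":{"type":"number"}},"required":["moves"]}

```bash
mkdir -p pics; ls
python3 - <<'E'
from cell import sensors, vision, workorder, env
import cv2,pickle
d={}
for n in("scene","top"):
    c=vision.read_camera(n);d[n]=c
    cv2.imwrite(f"pics/{n}0.png",c["image"][:,:,::-1])
    print(n,c["fx"],c["cx"],c["cy"],c["R"],c["t"])
pickle.dump(d,open("c0.pkl","wb"))
print(sensors.get_obs())
E
```

```text
pics
scene 499.6632478532248 313.6042794394676 241.6849259296581 [[ 0.86698179 -0.4983227  -0.00413143]
 [-0.33539059 -0.57734063 -0.74444002]
 [ 0.36858612  0.64680159 -0.66767656]] [-0.47050433  0.24501812  1.13845407]
top 552.1667947647916 326.539831572385 246.13951350565904 [[-0.22274629 -0.97486978  0.00360452]
 [-0.76609176  0.17275395 -0.61907955]
 [ 0.60289926 -0.14065907 -0.78532001]] [0.10369326 0.46657507 1.35413282]
{'time_s': 0.1, 'qpos': array([-70.06857112,  18.43536447,  -4.01547627,  83.1669244 ,
         1.29667575,  78.54270704,  -3.26001163]), 'joint_velocities': array([-0.06224613, -0.13570801, -0.00515788, -0.16273407,  0.03904215,
       -0.10097878,  0.0420357 ]), 'effort': array([ 1.78418236e-04, -4.92569733e+01, -4.05213945e-01, -3.13400102e+01,
       -6.39598933e-02,  3.94418312e-02,  5.55883821e-05]), 'tool_pos': array([0.21284211, 0.61365138, 0.22957329]), 'tool_rot': array([-1.79900331e+02,  7.16382207e-03,  1.60878420e+02]), 'force': array([-0.02970064,  0.48992887,  0.09752857]), 'wrist_torque': array([-0.0244487 , -0.04652125,  0.00193017]), 'grasp_force': 0.0, 'grip_width': 0.08692015344264493}
```

View pics/scene0.png

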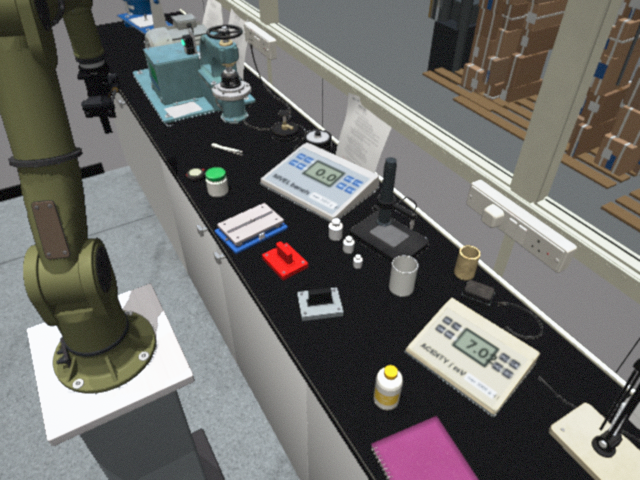

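View pics/top0.png

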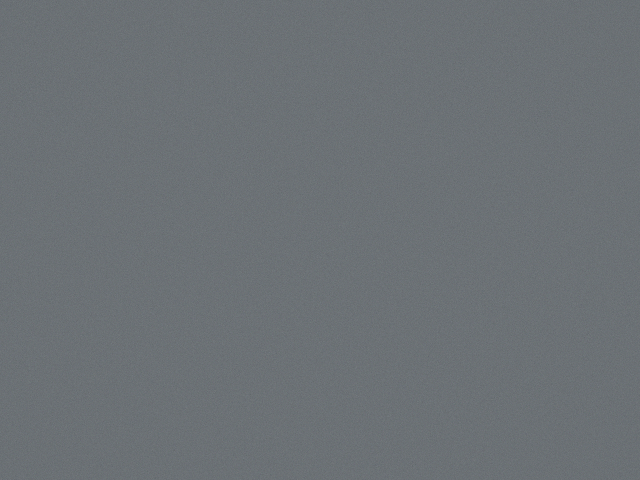

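The scene camera shows the grey cover with a black grip at about (320,302), its red look-alike at (285,260) and the blue clamp at (252,227). The jar is at (216,182), the weights at (336,229), (349,244) and (358,261), and the bottle at (388,388). The top camera shows only uniform grey, so it is no use.

Things that could be taken for the cover: the red plate (285,260), the dark stand with a grey plate (390,237), and the clamp's bright table (252,222). The grey plate at (320,302) fits the description.

```bash
cat > h.py <<'E'
import numpy as np,cv2
def ray(c,u,v,z):
    d=c["R"].T@np.array([(u-c["cx"])/c["fx"],(v-c["cy"])/c["fy"],1.]);o=-c["R"].T@c["t"]
    return (o+d*(z-o[2])/d[2])
def proj(c,X):
    p=c["R"]@np.array(X)+c["t"];return np.array([c["fx"]*p[0]/p[2]+c["cx"],c["fy"]*p[1]/p[2]+c["cy"]])
def quad(c,mask,z):
    "min-area rect of the mask, pixels cast on plane z: centre, sizes, angle"
    cs=cv2.findContours(mask.astype(np.uint8),cv2.RETR_EXTERNAL,cv2.CHAIN_APPROX_NONE)[0]
    k=cv2.convexHull(max(cs,key=cv2.contourArea))[:,0]
    P=np.array([ray(c,u,v,z)[:2]*1000 for u,v in k],np.float32)
    return cv2.minAreaRect(P)
E
python3 - <<'E'
from h import *;import pickle
c=pickle.load(open("c0.pkl","rb"))["scene"];im=c["image"]
def crop(a,b,w,h):
    return cv2.resize(im[b:b+h,a:a+w,::-1],None,fx=5,fy=5,interpolation=cv2.INTER_CUBIC)
cv2.imwrite("pics/crop1.png",np.hstack([crop(205,190,90,75),crop(285,270,70,75)]))
hsv=cv2.cvtColor(im,cv2.COLOR_RGB2HSV)
def win(m,a,b,x,y):
    o=np.zeros_like(m);o[b:y,a:x]=m[b:y,a:x];return o
plate=win(hsv[...,2]>90,285,275,355,330); print("cover",quad(c,plate,.016))
tab=win((hsv[...,2]>120)&(hsv[...,1]<70),205,195,292,255); print("table",quad(c,tab,.036))
blue=win((hsv[...,1]>130)&(hsv[...,0]>100)&(hsv[...,0]<125),205,195,292,255); print("base",quad(c,blue,.012))
for n,p in dict(jar=(217,193),w5=(336,236),w2=(349,250),w1=(358,266),bot=(387,405),red=(285,262)).items(): print(n,ray(c,*p,0).round(3))
E
```

```text
cover ((483.17169189453125, -132.72671508789062), (90.5523681640625, 103.76361083984375), 68.78109741210938)
table ((456.5665588378906, 210.8935546875), (163.0830078125, 104.858154296875), 8.026989936828613)
base ((438.329833984375, 170.9566192626953), (113.15098571777344, 209.29934692382812), 66.61688232421875)
jar [0.44  0.436 0.   ]
w5 [0.657 0.071 0.   ]
w2 [0.657 0.003 0.   ]
w1 [ 0.644 -0.062  0.   ]
bot [ 0.469 -0.432 -0.   ]
red [0.482 0.049 0.   ]
```

View pics/crop1.png

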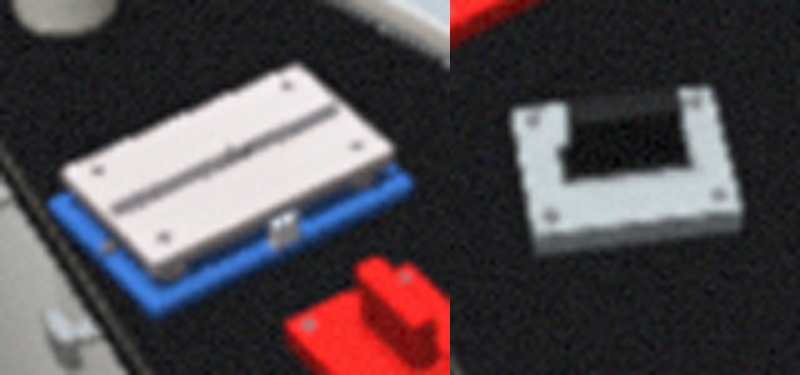

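The crop confirms the grey plate with the black bar grip, about (320,300) in the full picture. The clamp table has its slot running along x, with a pin bump near (252,220). Next I compute the cover pose from its top-face corners.

Run:
```python
from h import *;import pickle
from cell import sensors
from scipy.spatial.transform import Rotation as Ro
c=pickle.load(open("c0.pkl","rb"))["scene"]
P=np.array([ray(c,285+x/5,270+y/5,.016) for x,y in[(62,108),(262,88),(290,213),(85,236)]])*1000
print(P.round(1)); e=np.roll(P,-1,0)-P; print(np.linalg.norm(e,axis=1), np.degrees(np.arctan2(e[:,1],e[:,0])), P.mean(0))
S=[ray(c,205+x/5,190+y/5,.036)*1000 for x,y in[(112,210),(337,108)]]; print("slot",S,np.mean(S,0),"pin",ray(c,205+235/5,190+148/5,.046)*1000)
o=sensors.get_obs(); R=Ro.from_euler('xyz',o["tool_rot"],degrees=True).as_matrix()
print("tool R",R.round(3)); g=np.append(P.mean(0)[:2]/1000,.23); print("shift tool mm",R.T@(g-o["tool_pos"])*1000)
```

```text
[[ 453.   -75.    16. ]
 [ 546.5 -113.6   16. ]
 [ 515.1 -189.3   16. ]
 [ 423.4 -152.5   16. ]]
[101.08014502  81.95761062  98.80568377  82.88977681] [ -22.40344709 -112.52001334  158.12160311   69.05649579] [ 484.49077686 -132.58459823   16.        ]
slot [array([383.09217433, 201.96455805,  36.        ]), array([531.52588897, 220.73890537,  36.        ])] [457.30903165 211.35173171  36.        ] pin [460.48414203 205.54900079  46.        ]
tool R [[-0.945  0.328 -0.   ]
 [ 0.328  0.945 -0.002]
 [-0.    -0.002 -1.   ]]
shift tool mm [-501.10800026 -616.07758344    0.70764949]
```

>>> drive_tool --moves '[{"x": -336,"y": -216,"z": 0},{"x": -336,"y": -216,"z": 0},{"x": -336,"y": -216,"z": 0},{"x": -336,"y": -216,"z": 0},{"x": -336,"y": -216,"z": 0},{"x": -336,"y": -216,"z": 0},{"x": -336,"y": -216,"z": 0},{"x": -501,"y": -616,"z": 0,"rz": 0.05},{"x": -501,"y": -616,"z": 0,"rz": 0.05},{"x": -501,"y": -616,"z": 0,"rz": 0.05},{"x": -501,"y": -616,"z": 0,"rz": 0.05},{"x": -501,"y": -616,"z": 0,"rz": 0.05},{"x": -501,"y": -616,"z": 0,"rz": 0.05},{"x": -501,"y": -616,"z": 0,"rz": 0.05},{"x": -501,"y": -616,"z": 0,"rz": 0.05},{"x": -501,"y": -616,"z": 0,"rz": 0.05},{"x": -501,"y": -616,"z": 0,"rz": 0.05}]'

```text
invalid input at $.moves[0]: expected keys x, y, z, rx, ry, rz, fingers
```

Run:
```python
from h import *;import pickle
from cell import sensors,vision
c=vision.read_camera("wrist");pickle.dump(c,open("w1.pkl","wb"))
cv2.imwrite("pics/w1.png",c["image"][:,:,::-1])
print(-c["R"].T@c["t"],c["R"].round(2)); print(sensors.get_obs())
for p in[(.4845,-.1326,.056)]: print(proj(c,p))
```

```text
[0.14081288 0.63889873 0.38362226] [[ 0.33  0.95 -0.  ]
 [ 0.91 -0.31  0.28]
 [ 0.26 -0.09 -0.96]]
{'time_s': 0.15, 'qpos': array([-70.06538281,  18.43237771,  -4.01244738,  83.15898373,
         1.29527338,  78.53909771,  -3.26008801]), 'joint_velocities': array([ 0.00241003, -0.1035851 ,  0.03832271, -0.27083068,  0.00854108,
       -0.04301148,  0.05162097]), 'effort': array([ 2.52742429e-04, -4.91796255e+01, -4.04493939e-01, -3.12877858e+01,
       -6.39479281e-02,  4.04045591e-02,  1.15246789e-04]), 'tool_pos': array([0.21292517, 0.61371593, 0.22967626]), 'tool_rot': array([-1.79914757e+02,  6.17118990e-03,  1.60871824e+02]), 'force': array([ 0.24253631, -0.05740348, -0.22949277]), 'wrist_torque': array([ 0.03475275,  0.00964792, -0.03987777]), 'grasp_force': 0.0, 'grip_width': 0.08739740433104998}
[-204.2181514   638.41672586]
```

View pics/w1.png

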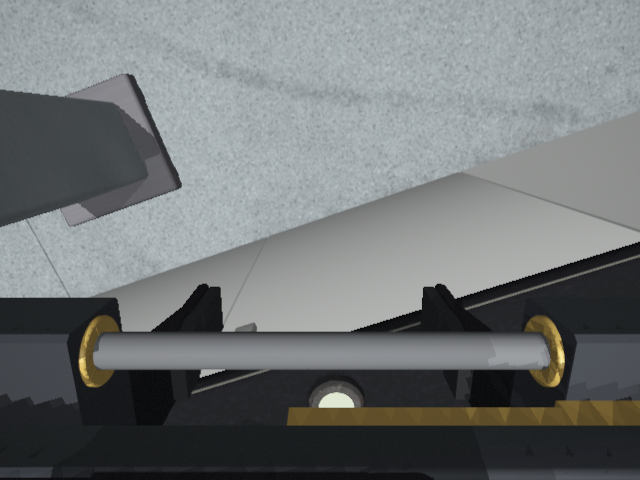

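The move was refused because every key must be given. The picture shows the gripper still at its start pose, with the floor and bench edge in view. I'm resending the move.

>>> drive_tool --moves '[{"x": -336,"y": -216,"z": 0,"rx": 0,"ry": 0,"rz": 0,"fingers": -1},{"x": -336,"y": -216,"z": 0,"rx": 0,"ry": 0,"rz": 0,"fingers": -1},{"x": -336,"y": -216,"z": 0,"rx": 0,"ry": 0,"rz": 0,"fingers": -1},{"x": -336,"y": -216,"z": 0,"rx": 0,"ry": 0,"rz": 0,"fingers": -1},{"x": -336,"y": -216,"z": 0,"rx": 0,"ry": 0,"rz": 0,"fingers": -1},{"x": -336,"y": -216,"z": 0,"rx": 0,"ry": 0,"rz": 0,"fingers": -1},{"x": -336,"y": -216,"z": 0,"rx": 0,"ry": 0,"rz": 0,"fingers": -1},{"x": -501,"y": -616,"z": 0,"rx": 0,"ry": 0,"rz": 0.05,"fingers": -1},{"x": -501,"y": -616,"z": 0,"rx": 0,"ry": 0,"rz": 0.05,"fingers": -1},{"x": -501,"y": -616,"z": 0,"rx": 0,"ry": 0,"rz": 0.05,"fingers": -1},{"x": -501,"y": -616,"z": 0,"rx": 0,"ry": 0,"rz": 0.05,"fingers": -1},{"x": -501,"y": -616,"z": 0,"rx": 0,"ry": 0,"rz": 0.05,"fingers": -1},{"x": -501,"y": -616,"z": 0,"rx": 0,"ry": 0,"rz": 0.05,"fingers": -1},{"x": -501,"y": -616,"z": 0,"rx": 0,"ry": 0,"rz": 0.05,"fingers": -1},{"x": -501,"y": -616,"z": 0,"rx": 0,"ry": 0,"rz": 0.05,"fingers": -1},{"x": -501,"y": -616,"z": 0,"rx": 0,"ry": 0,"rz": 0.05,"fingers": -1},{"x": -501,"y": -616,"z": 0,"rx": 0,"ry": 0,"rz": 0.05,"fingers": -1}]'

```text
time_s: 2.28
tool_pos: [0.4847, -0.1302, 0.2303]
tool_rot: [180.0, -0.0, 158.2]
force: [0.5, 0.4, -0.2]
grip_width: 0.0871
grasp_force: 0.0
```

Run:
```python
from h import *;import pickle
from cell import sensors,vision
c=vision.read_camera("wrist");pickle.dump(c,open("w2.pkl","wb"))
cv2.imwrite("pics/w2.png",c["image"][:,:,::-1])
o=sensors.get_obs();print(o["time_s"],o["tool_pos"],o["tool_rot"],o["qpos"],o["force"])
print(proj(c,(.4845,-.1326,.016)))
```

```text
2.325 [ 0.48467501 -0.1303055   0.23037726] [ 1.79981737e+02 -2.24602587e-02  1.58179218e+02] [-22.71928746  -0.73529121  34.7857797  104.8330468    0.41022936
  75.79024232  80.14265845] [ 0.53225574 -0.43922619  0.10715746]
[318.79159028 212.97498295]
```

View pics/w2.png

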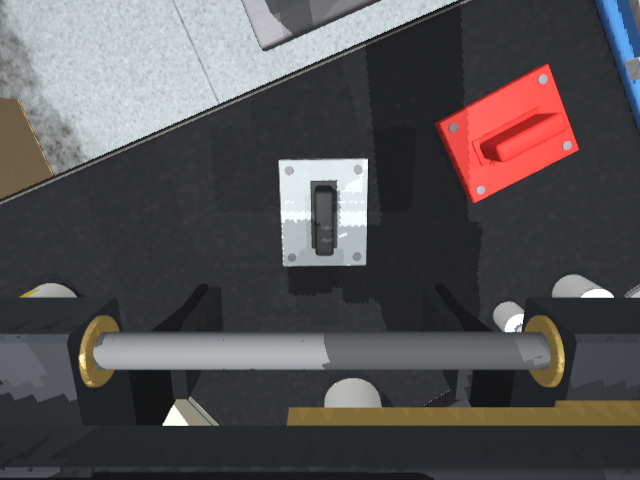

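The wrist picture shows the cover upright: corners at about (279,160), (367,159), (367,265) and (284,266), with its grip at about (324,219). The red plate is at (510,133), well clear.

Run:
```python
from h import *;import pickle
c=pickle.load(open("w2.pkl","rb"));im=c["image"];hsv=cv2.cvtColor(im,cv2.COLOR_RGB2HSV)
m=np.zeros((480,640),np.uint8);m[150:275,260:390]=(hsv[150:275,260:390,2]>100)
print("plate",quad(c,m,.016))
g=np.zeros_like(m);g[165:262,300:350]=hsv[165:262,300:350,2]<75
ys,xs=np.nonzero(g);print("grip px",xs.min(),xs.max(),ys.min(),ys.max(),xs.mean())
print("grip top mid",ray(c,(313+336)/2,220,.05))
```

```text
plate ((486.81939697265625, -129.0712890625), (80.35126495361328, 101.31336212158203), 68.93748474121094)
grip px 311 336 185 254 323.4192849404117
grip top mid [ 0.48537496 -0.12755111  0.05      ]
```

>>> drive_tool --moves '[{"x": -1.5,"y": 2,"z": 50,"rx": 0,"ry": 0,"rz": -0.012,"fingers": -1},{"x": -1.5,"y": 2,"z": 100,"rx": 0,"ry": 0,"rz": -0.012,"fingers": -1},{"x": -1.5,"y": 2,"z": 150,"rx": 0,"ry": 0,"rz": -0.012,"fingers": -1},{"x": -1.5,"y": 2,"z": 185,"rx": 0,"ry": 0,"rz": -0.012,"fingers": -1},{"x": -1.5,"y": 2,"z": 201,"rx": 0,"ry": 0,"rz": -0.012,"fingers": -1},{"x": -1.5,"y": 2,"z": 201,"rx": 0,"ry": 0,"rz": -0.012,"fingers": -1},{"x": -1.5,"y": 2,"z": 201,"rx": 0,"ry": 0,"rz": -0.012,"fingers": 1},{"x": -1.5,"y": 2,"z": 201,"rx": 0,"ry": 0,"rz": -0.012,"fingers": 1},{"x": -1.5,"y": 2,"z": 201,"rx": 0,"ry": 0,"rz": -0.012,"fingers": 1},{"x": -1.5,"y": 2,"z": 201,"rx": 0,"ry": 0,"rz": -0.012,"fingers": 1},{"x": -1.5,"y": 2,"z": 201,"rx": 0,"ry": 0,"rz": -0.012,"fingers": 1},{"x": -1.5,"y": 2,"z": 201,"rx": 0,"ry": 0,"rz": -0.012,"fingers": 1}]' --force 50

```text
time_s: 3.82
tool_pos: [0.4866, -0.1307, 0.0295]
tool_rot: [180.0, -0.0, 158.7]
force: [-0.6, -0.9, -0.1]
grip_width: 0.0353
grasp_force: 0.0
```

>>> drive_tool --moves '[{"x": 0,"y": 0,"z": 0,"rx": 0,"ry": 0,"rz": 0,"fingers": 1},{"x": 0,"y": 0,"z": 0,"rx": 0,"ry": 0,"rz": 0,"fingers": 1},{"x": 0,"y": 0,"z": 0,"rx": 0,"ry": 0,"rz": 0,"fingers": 1},{"x": 0,"y": 0,"z": 0,"rx": 0,"ry": 0,"rz": 0,"fingers": 1}]'

```text
time_s: 4.32
tool_pos: [0.4868, -0.1304, 0.0295]
tool_rot: [180.0, 0.0, 158.7]
force: [0.8, 1.0, -1.1]
grip_width: 0.0155
grasp_force: 50.0
```

Run:
```python
from cell import sensors
o=sensors.get_obs();print(o["time_s"],o["tool_pos"],o["tool_rot"],o["qpos"],o["force"],o["grip_width"],o["grasp_force"])
```

```text
4.325 [ 0.48676861 -0.1304388   0.02951433] [1.79980660e+02 8.01677690e-04 1.58707924e+02] [-19.52536472  13.80659332  34.79534714 116.88770571  -9.95932826
  52.12221552  89.34778557] [ 0.84499325  1.02214671 -1.14588712] 0.015496396324803546 50.000006100162864
```

>>> drive_tool --moves '[{"x": 0,"y": 0,"z": -20,"rx": 0,"ry": 0,"rz": 0,"fingers": 1},{"x": 0,"y": 0,"z": -60,"rx": 0,"ry": 0,"rz": 0,"fingers": 1},{"x": 0,"y": 0,"z": -110,"rx": 0,"ry": 0,"rz": 0,"fingers": 1},{"x": 0,"y": 0,"z": -160,"rx": 0,"ry": 0,"rz": 0,"fingers": 1},{"x": 6,"y": 43,"z": -200,"rx": 0,"ry": 0,"rz": -0.06,"fingers": 1},{"x": 12,"y": 87,"z": -200,"rx": 0,"ry": 0,"rz": -0.12,"fingers": 1},{"x": 18,"y": 130,"z": -200,"rx": 0,"ry": 0,"rz": -0.19,"fingers": 1},{"x": 24,"y": 174,"z": -200,"rx": 0,"ry": 0,"rz": -0.25,"fingers": 1},{"x": 30,"y": 217,"z": -200,"rx": 0,"ry": 0,"rz": -0.31,"fingers": 1},{"x": 36,"y": 260,"z": -200,"rx": 0,"ry": 0,"rz": -0.38,"fingers": 1},{"x": 42,"y": 304,"z": -200,"rx": 0,"ry": 0,"rz": -0.44,"fingers": 1},{"x": 46,"y": 347,"z": -200,"rx": 0,"ry": 0,"rz": -0.5,"fingers": 1},{"x": 46,"y": 347,"z": -200,"rx": 0,"ry": 0,"rz": -0.5,"fingers": 1},{"x": 46,"y": 347,"z": -200,"rx": 0,"ry": 0,"rz": -0.5,"fingers": 1},{"x": 46,"y": 347,"z": -200,"rx": 0,"ry": 0,"rz": -0.5,"fingers": 1}]'

```text
time_s: 6.2
tool_pos: [0.57, 0.2077, 0.2294]
tool_rot: [-180.0, -0.0, -172.8]
force: [-0.8, -0.4, -2.9]
grip_width: 0.0158
grasp_force: 50.0
```

Run:
```python
from h import *;import pickle
from cell import sensors,vision
c=vision.read_camera("wrist");pickle.dump(c,open("w3.pkl","wb"))
cv2.imwrite("pics/w3.png",c["image"][:,:,::-1])
o=sensors.get_obs();print(o["time_s"],o["tool_pos"],o["tool_rot"],o["qpos"],o["force"],o["wrist_torque"],o["grip_width"],o["grasp_force"])
```

```text
6.25 [0.57002497 0.20782288 0.22959022] [-1.79979186e+02 -9.13443407e-04 -1.72776187e+02] [-39.75303886  13.34878547  20.39149278  90.48193381  -4.71467746
  77.02651935  78.41620801] [ 0.0076116   0.13670922 -3.67495275] [ 0.05632614 -0.03630971  0.0168576 ] 0.015504789848790244 49.999826699495316
```

View pics/w3.png

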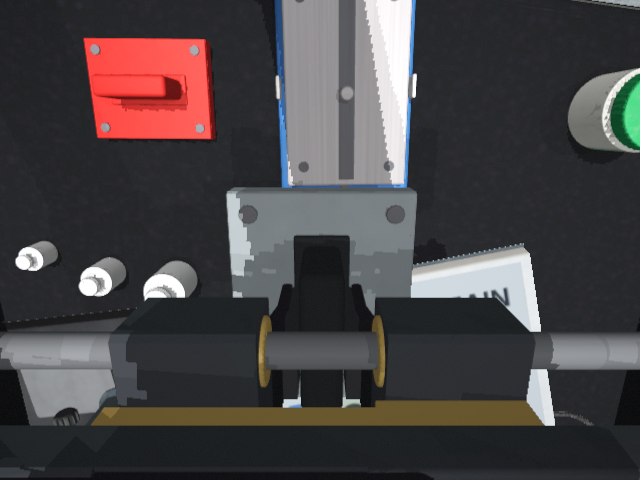

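The picture shows the cover held level. The clamp's table is above it with the slot at about column 346, and the pin is visible at about (346,93).

Run:
```python
from h import *;import pickle
c=pickle.load(open("w3.pkl","rb"));im=c["image"];v=cv2.cvtColor(im,cv2.COLOR_RGB2GRAY).astype(float);hsv=cv2.cvtColor(im,cv2.COLOR_RGB2HSV)
tab=(hsv[...,1]<60)&(v>95)
S=[];E=[]
for r in list(range(5,75,3))+list(range(112,176,3)):
    row=v[r,325:368]; k=np.nonzero(row<105)[0]
    if len(k): S.append(ray(c,325+(k.min()+k.max())/2,r,.0358)[:2]*1000)
    t=np.nonzero(tab[r,270:420])[0]; E.append(ray(c,270+(t.min()+t.max())/2,r,.036)[:2]*1000)
for n,P in(("slot",S),("tab",E)):
    P=np.array(P);vx,vy,x0,y0=cv2.fitLine(P.astype(np.float32),cv2.DIST_HUBER,0,.01,.01).ravel()
    print(n,np.degrees(np.arctan2(vy,vx)),x0,y0,"y at x=457",y0+(457-x0)*vy/vx, "res",np.std((P[:,1]-y0)*vx-(P[:,0]-x0)*vy))
for z in(.036,.046): print("pin",ray(c,346,93,z)*1000)
p=im[70:115,325:368]; 
print(v[93,325:368].astype(int)); print(v[75:115,346].astype(int))
# table near edge
print("near edge row col 345:",ray(c,345,186,.036)*1000, v[176:192,310].astype(int))
# held cover: underside z=TCP-.0295, top +.016 ; corners of far edge
for p in((228,190),(416,189),(322,189)): print("cover edge",ray(c,*p,.2296-.0295+.016)*1000)
```

```text
slot 7.992773 458.19284 213.70248 y at x=457 213.53499 res 0.07340779389016636
tab 7.933183 458.22394 213.61261 y at x=457 213.44205 res 0.46739290846380827
pin [466.27396319 214.62270996  36.        ]
pin [467.08169286 214.15617861  46.        ]
[152 148 145 147 147 145 147 148 147 146 148 139 124 108  80  99 129 156
 156 156 156 156 156 156 156 156 157 152 117 121 152 153 152 151 150 149
 150 151 151 153 153 152 150]
[ 90  89  90  91  90  90  90  90  89  90  95 109 140 156 156 156 157 157
 156 154 153 152 152 148 125  93  82  75  82  89  89  90  89  89  88  90
  90  89  89  89]
near edge row col 345: [540.56307936 224.48797209  36.        ] [149 149 150 149 149 149 149 145 132 107  85  86  86  85  85  92]
cover edge [524.3680239  163.17077337 216.1       ]
cover edge [514.12336119 240.27191707 216.1       ]
cover edge [519.03757502 201.71374765 216.1       ]
```

>>> drive_tool --moves '[{"x": 40,"y": 7,"z": 0,"rx": 0,"ry": 0,"rz": -0.012,"fingers": 1},{"x": 80,"y": 13,"z": 20,"rx": 0,"ry": 0,"rz": -0.012,"fingers": 1},{"x": 117,"y": 19,"z": 50,"rx": 0,"ry": 0,"rz": -0.012,"fingers": 1},{"x": 117,"y": 19,"z": 90,"rx": 0,"ry": 0,"rz": -0.012,"fingers": 1},{"x": 117,"y": 19,"z": 120,"rx": 0,"ry": 0,"rz": -0.012,"fingers": 1},{"x": 117,"y": 19,"z": 139,"rx": 0,"ry": 0,"rz": -0.012,"fingers": 1},{"x": 117,"y": 19,"z": 139,"rx": 0,"ry": 0,"rz": -0.012,"fingers": 1},{"x": 117,"y": 19,"z": 139,"rx": 0,"ry": 0,"rz": -0.012,"fingers": 1}]' --force 60

```text
time_s: 7.25
tool_pos: [0.4522, 0.2131, 0.0917]
tool_rot: [179.9, 0.1, -172.0]
force: [0.6, 1.3, -2.3]
grip_width: 0.0151
grasp_force: 60.0
```

Run:
```python
from h import *;import pickle
from cell import sensors,vision
o=sensors.get_obs();print(o["time_s"],o["tool_pos"],o["tool_rot"],o["qpos"],o["force"],o["wrist_torque"],o["grip_width"],o["grasp_force"])
c=vision.read_camera("scene");pickle.dump(c,open("s4.pkl","wb"))
cv2.imwrite("pics/s4.png",cv2.resize(c["image"][150:300,190:340,::-1],None,fx=4,fy=4,interpolation=cv2.INTER_CUBIC))
```

```text
7.25 [0.45224199 0.21309908 0.09172377] [ 1.79949370e+02  1.00142773e-01 -1.72024330e+02] [-44.57656282   6.83536989  17.33390118 114.1910731   -2.38309071
  59.19171632  71.83425347] [ 0.57212659  1.27712804 -2.29213862] [ 0.07452739  0.02964195 -0.0272275 ] 0.015068913540935291 59.99976692721248
```

View pics/s4.png

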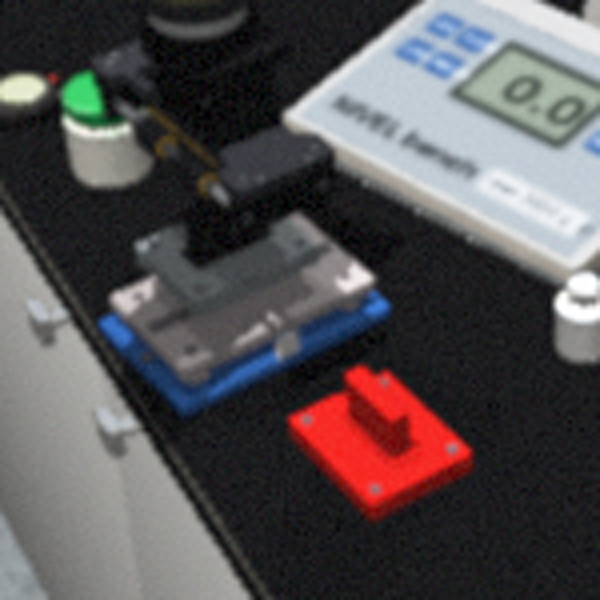

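The cover hovers over the clamp. In the 4x crop it is at about (235,265), the jar is well clear behind the gripper, and the cover looks level.

>>> drive_tool --moves '[{"x": 0,"y": -0.7,"z": 6,"rx": 0,"ry": 0,"rz": 0,"fingers": 1},{"x": 0,"y": -0.7,"z": 11,"rx": 0,"ry": 0,"rz": 0,"fingers": 1},{"x": 0,"y": -0.7,"z": 14,"rx": 0,"ry": 0,"rz": 0,"fingers": 1},{"x": 0,"y": -0.7,"z": 15,"rx": 0,"ry": 0,"rz": 0,"fingers": 1},{"x": 0,"y": -0.7,"z": 16,"rx": 0,"ry": 0,"rz": 0,"fingers": 1},{"x": 0,"y": -0.7,"z": 17,"rx": 0,"ry": 0,"rz": 0,"fingers": 1},{"x": 0,"y": -0.7,"z": 17,"rx": 0,"ry": 0,"rz": 0,"fingers": 1}]'

```text
time_s: 8.18
tool_pos: [0.4515, 0.2125, 0.0738]
tool_rot: [180.0, 0.0, -172.0]
force: [-2.6, -0.6, 1.8]
grip_width: 0.0151
grasp_force: 60.0
```

```bash
cat > o.py <<'E'
from cell import sensors
o=sensors.get_obs();print(o["time_s"],o["tool_pos"].round(4),o["tool_rot"].round(2),o["force"].round(1),o["wrist_torque"].round(3),o["grip_width"],o["grasp_force"])
E
python3 o.py
```

```text
8.175 [0.4515 0.2125 0.0738] [ 179.99    0.   -171.97] [-2.6 -0.6  1.8] [-0.249  0.493 -0.014] 0.015113739409389605 60.00010636635125
```

```bash
python3 - <<'E'
from h import *;import pickle
from cell import vision
a=pickle.load(open("w3.pkl","rb"))["image"];c=vision.read_camera("wrist");pickle.dump(c,open("w5.pkl","wb"));b=c["image"]
for col in(240,270,285,380,400):
    print(col,a[180:200,col].mean(1).astype(int).tolist(),b[178:202,col].mean(1).astype(int).tolist())
# bolts on the plate as landmarks
for n,i in(("w3",a),("now",b)):
    g=cv2.cvtColor(i,cv2.COLOR_RGB2GRAY)[195:240,230:415]
    print(n,[tuple(np.round(k,1)) for k in (cv2.HoughCircles(cv2.GaussianBlur(g,(3,3),0),cv2.HOUGH_GRADIENT,1,60,param1=60,param2=12,minRadius=6,maxRadius=14) if 1 else [])[0]+[230,195,0]])
cv2.imwrite("pics/w5.png",b[120:440,200:440,::-1])
E
python3 o.py
```

```text
240 [39, 37, 39, 38, 38, 37, 37, 84, 109, 109, 97, 96, 104, 112, 124, 127, 128, 128, 128, 127] [104, 104, 122, 155, 169, 168, 169, 169, 170, 143, 102, 102, 102, 106, 116, 134, 145, 148, 148, 149, 149, 149, 148, 149]
270 [36, 35, 36, 35, 33, 34, 35, 66, 86, 85, 85, 97, 103, 111, 123, 125, 126, 127, 126, 126] [168, 168, 168, 168, 168, 168, 168, 169, 156, 125, 102, 102, 102, 102, 112, 132, 144, 147, 149, 149, 148, 148, 148, 148]
285 [144, 144, 143, 142, 142, 142, 141, 122, 85, 83, 83, 98, 105, 114, 125, 126, 127, 128, 127, 128] [171, 171, 171, 172, 171, 171, 172, 171, 170, 143, 102, 101, 102, 106, 116, 135, 146, 148, 150, 150, 149, 149, 150, 150]
380 [150, 151, 149, 138, 122, 118, 122, 110, 85, 85, 86, 98, 104, 113, 124, 127, 129, 129, 128, 128] [174, 175, 174, 174, 174, 174, 174, 175, 174, 146, 102, 102, 102, 106, 116, 133, 145, 148, 150, 150, 149, 149, 149, 148]
400 [232, 232, 225, 201, 165, 158, 172, 144, 86, 85, 82, 98, 104, 112, 123, 127, 128, 127, 127, 127] [172, 173, 173, 172, 207, 243, 254, 254, 254, 219, 131, 130, 129, 141, 165, 202, 221, 195, 149, 148, 149, 158, 166, 165]
w3 [(np.float64(247.5), np.float64(213.5), np.float64(9.6)), (np.float64(395.5), np.float64(213.5), np.float64(9.4))]
now [(np.float64(394.5), np.float64(212.5), np.float64(10.6)), (np.float64(246.5), np.float64(214.5), np.float64(9.4))]
8.225 [0.4515 0.2125 0.0738] [ 179.99   -0.   -171.97] [-2.8 -1.   1.4] [-0.195  0.499 -0.075] 0.015660917595065816 60.00029210932553
```

View pics/w5.png

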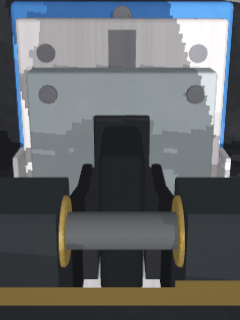

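The held cover is still level: its far edge is at row 187 as before and the bolts are at (247,213) and (395,213). It rests on the pin's tip with about 5 N of contact. Now I slide it along the slot in the far direction (tool -x).

>>> drive_tool --moves '[{"x": -1,"y": 0,"z": 0,"rx": 0,"ry": 0,"rz": 0,"fingers": 1},{"x": -2.5,"y": 0,"z": 0,"rx": 0,"ry": 0,"rz": 0,"fingers": 1},{"x": -4,"y": 0,"z": 0,"rx": 0,"ry": 0,"rz": 0,"fingers": 1},{"x": -5.5,"y": 0,"z": 0,"rx": 0,"ry": 0,"rz": 0,"fingers": 1},{"x": -7,"y": 0,"z": 0,"rx": 0,"ry": 0,"rz": 0,"fingers": 1},{"x": -8,"y": 0,"z": 0,"rx": 0,"ry": 0,"rz": 0,"fingers": 1},{"x": -8,"y": 0,"z": 0,"rx": 0,"ry": 0,"rz": 0,"fingers": 1}]'

```text
time_s: 9.1
tool_pos: [0.4597, 0.2137, 0.0736]
tool_rot: [180.0, 0.0, -172.0]
force: [-2.5, -0.5, 1.4]
grip_width: 0.0155
grasp_force: 60.0
```

```bash
python3 o.py
```

```text
9.1 [0.4597 0.2137 0.0736] [ 1.7999e+02  3.0000e-02 -1.7197e+02] [-2.5 -0.5  1.4] [0.016 0.444 0.023] 0.015517922514506653 59.999922970309854
```

>>> drive_tool --moves '[{"x": -1,"y": 0,"z": 0,"rx": 0,"ry": 0,"rz": 0,"fingers": 1},{"x": -2,"y": 0,"z": 0,"rx": 0,"ry": 0,"rz": 0,"fingers": 1},{"x": -3,"y": 0,"z": 0,"rx": 0,"ry": 0,"rz": 0,"fingers": 1},{"x": -4,"y": 0,"z": 0,"rx": 0,"ry": 0,"rz": 0,"fingers": 1},{"x": -4,"y": 0,"z": 0,"rx": 0,"ry": 0,"rz": 0,"fingers": 1}]'

```text
time_s: 9.72
tool_pos: [0.4642, 0.2141, 0.0734]
tool_rot: [-180.0, 0.1, -172.0]
force: [0.9, 0.5, -2.7]
grip_width: 0.0156
grasp_force: 60.0
```

```bash
python3 o.py
```

```text
9.725 [0.4642 0.2141 0.0734] [-1.8000e+02  9.0000e-02 -1.7198e+02] [ 0.9  0.5 -2.7] [ 0.13  -0.289 -0.009] 0.0156237602434076 59.99997524544597
```

>>> drive_tool --moves '[{"x": -1,"y": 0,"z": 0,"rx": 0,"ry": 0,"rz": 0,"fingers": 1},{"x": -2,"y": 0,"z": 0,"rx": 0,"ry": 0,"rz": 0,"fingers": 1},{"x": -3,"y": 0,"z": 0,"rx": 0,"ry": 0,"rz": 0,"fingers": 1},{"x": -3,"y": 0,"z": 1,"rx": 0,"ry": 0,"rz": 0,"fingers": 1},{"x": -3,"y": 0,"z": 2,"rx": 0,"ry": 0,"rz": 0,"fingers": 1},{"x": -3,"y": 0,"z": 2,"rx": 0,"ry": 0,"rz": 0,"fingers": 1}]'

```text
time_s: 10.48
tool_pos: [0.4662, 0.2145, 0.0714]
tool_rot: [-180.0, -0.0, -172.0]
force: [-0.1, 0.3, -3.4]
grip_width: 0.0155
grasp_force: 60.0
```

```bash
python3 o.py
```

```text
10.475 [0.4662 0.2145 0.0714] [-1.8000e+02 -2.0000e-02 -1.7196e+02] [-0.1  0.3 -3.4] [ 0.059 -0.066  0.012] 0.015546589742069856 59.999960884451866
```

The contact force has gone with the underside about 4 mm below the pin's tip, so the pin is in the hole. I lower the cover onto the table.

>>> drive_tool --moves '[{"x": 0,"y": 0,"z": 1.5,"rx": 0,"ry": 0,"rz": 0,"fingers": 1},{"x": 0,"y": 0,"z": 3,"rx": 0,"ry": 0,"rz": 0,"fingers": 1},{"x": 0,"y": 0,"z": 4.5,"rx": 0,"ry": 0,"rz": 0,"fingers": 1},{"x": 0,"y": 0,"z": 5.5,"rx": 0,"ry": 0,"rz": 0,"fingers": 1},{"x": 0,"y": 0,"z": 6.5,"rx": 0,"ry": 0,"rz": 0,"fingers": 1},{"x": 0,"y": 0,"z": 6.5,"rx": 0,"ry": 0,"rz": 0,"fingers": 1}]'

```text
time_s: 11.22
tool_pos: [0.4663, 0.2146, 0.0653]
tool_rot: [180.0, -0.0, -172.0]
force: [-0.0, -0.2, 0.3]
grip_width: 0.0157
grasp_force: 60.0
```

```bash
python3 o.py
```

```text
11.225 [0.4663 0.2146 0.0653] [ 179.99   -0.   -171.97] [-0.  -0.2  0.3] [-0.101  0.255  0.015] 0.01569585076009442 59.99997499398887
```

Seated as predicted (TCP z 0.0653, light contact). Now I press down.

>>> drive_tool --moves '[{"x": 0,"y": 0,"z": 1.5,"rx": 0,"ry": 0,"rz": 0,"fingers": 1},{"x": 0,"y": 0,"z": 3,"rx": 0,"ry": 0,"rz": 0,"fingers": 1},{"x": 0,"y": 0,"z": 4.5,"rx": 0,"ry": 0,"rz": 0,"fingers": 1},{"x": 0,"y": 0,"z": 6,"rx": 0,"ry": 0,"rz": 0,"fingers": 1},{"x": 0,"y": 0,"z": 7.5,"rx": 0,"ry": 0,"rz": 0,"fingers": 1},{"x": 0,"y": 0,"z": 9,"rx": 0,"ry": 0,"rz": 0,"fingers": 1},{"x": 0,"y": 0,"z": 9,"rx": 0,"ry": 0,"rz": 0,"fingers": 1}]'

```text
time_s: 12.1
tool_pos: [0.4664, 0.2146, 0.0569]
tool_rot: [180.0, -0.0, -172.0]
force: [-4.5, -3.1, 8.8]
grip_width: 0.0154
grasp_force: 60.0
```

```bash
python3 o.py
```

```text
12.1 [0.4664 0.2146 0.0569] [ 1.7998e+02 -1.0000e-02 -1.7197e+02] [-4.5 -3.1  8.8] [-0.443  1.048 -0.036] 0.015394740926585158 59.999947836622596
```

>>> drive_tool --moves '[{"x": 0,"y": 0,"z": 0.7,"rx": 0,"ry": 0,"rz": 0,"fingers": 1},{"x": 0,"y": 0,"z": 1.4,"rx": 0,"ry": 0,"rz": 0,"fingers": 1},{"x": 0,"y": 0,"z": 1.4,"rx": 0,"ry": 0,"rz": 0,"fingers": 1}]'

```text
time_s: 12.48
tool_pos: [0.4665, 0.2146, 0.0558]
tool_rot: [180.0, -0.0, -172.0]
force: [-4.9, -2.7, 9.7]
grip_width: 0.0154
grasp_force: 60.0
```

```bash
python3 o.py
```

```text
12.475 [0.4665 0.2146 0.0558] [ 179.98   -0.   -171.97] [-4.9 -2.7  9.7] [-0.541  1.139 -0.044] 0.015421274136219989 59.99996205791831
```

>>> drive_tool --moves '[{"x": 0,"y": 0,"z": 0.5,"rx": 0,"ry": 0,"rz": 0,"fingers": 1},{"x": 0,"y": 0,"z": 1,"rx": 0,"ry": 0,"rz": 0,"fingers": 1},{"x": 0,"y": 0,"z": 1,"rx": 0,"ry": 0,"rz": 0,"fingers": 1}]'

```text
time_s: 12.85
tool_pos: [0.4665, 0.2146, 0.0555]
tool_rot: [180.0, -0.0, -172.0]
force: [-6.7, -4.3, 15.5]
grip_width: 0.0157
grasp_force: 60.0
```

```bash
python3 o.py
```

```text
12.85 [0.4665 0.2146 0.0555] [ 1.7997e+02 -2.0000e-02 -1.7198e+02] [-6.7 -4.3 15.5] [-0.704  1.539 -0.002] 0.01566362978920678 60.000148583203554
```

>>> drive_tool --moves '[{"x": 0,"y": 0,"z": 0.4,"rx": 0,"ry": 0,"rz": 0,"fingers": 1},{"x": 0,"y": 0,"z": 0.8,"rx": 0,"ry": 0,"rz": 0,"fingers": 1},{"x": 0,"y": 0,"z": 0.8,"rx": 0,"ry": 0,"rz": 0,"fingers": 1},{"x": 0,"y": 0,"z": 0.8,"rx": 0,"ry": 0,"rz": 0,"fingers": 1},{"x": 0,"y": 0,"z": 0.8,"rx": 0,"ry": 0,"rz": 0,"fingers": 1},{"x": 0,"y": 0,"z": 0.8,"rx": 0,"ry": 0,"rz": 0,"fingers": 1}]'

```text
time_s: 13.6
tool_pos: [0.4664, 0.2146, 0.0554]
tool_rot: [180.0, -0.0, -172.0]
force: [-8.3, -4.4, 21.9]
grip_width: 0.0155
grasp_force: 60.0
```

```bash
python3 o.py
python3 - <<'E'
from cell import vision
import cv2
c=vision.read_camera("scene")
cv2.imwrite("pics/s9.png",cv2.resize(c["image"][150:300,190:370,::-1],None,fx=4,fy=4,interpolation=cv2.INTER_CUBIC))
E
```

```text
13.6 [0.4664 0.2146 0.0554] [ 1.7996e+02 -3.0000e-02 -1.7198e+02] [-8.3 -4.4 21.9] [-1.014  1.931 -0.041] 0.015547139992031896 60.00064895488322
```

View pics/s9.png

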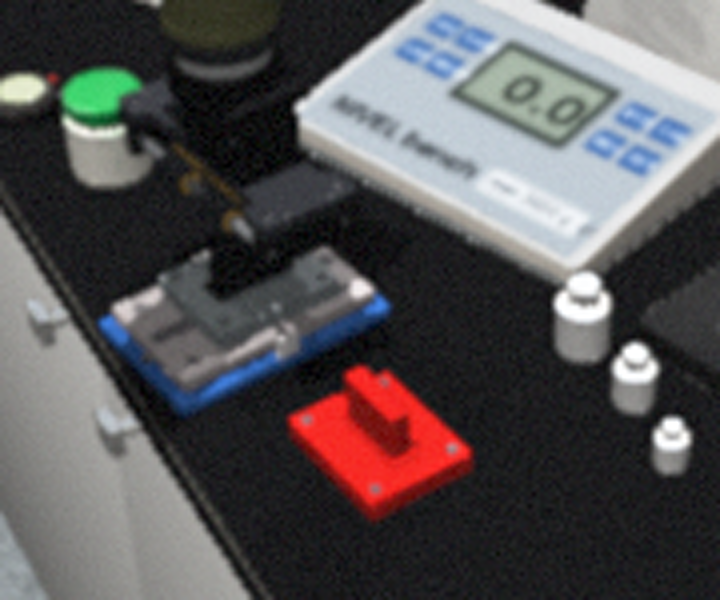

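The cover lies flat on the table at (265,295) in the crop, and the table is sunk onto the base. The force is about 22 N on the stop and z no longer changes. The weights, the jar and the red plate have not moved.

```bash
python3 -c "
from cell import workorder
print(workorder.sign_off())"
```

```text
the job is handed in; nothing more can be done
None
```

The cover is seated on the pin and pressed down with the table on its stop (about 22 N at the wrist), still gripped, and the job was handed in at about 13.6 s with no verdict returned.

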